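# Finish the slat crib, then hold the valve cassette over it

### The arm

A 7-joint arm with a two-finger parallel gripper is mounted at the origin on the work surface. World frame = base frame: x ahead of the robot, y to its left, z up, the work surface at z = 0. Lengths are in m, angles in rad, forces in N, time in s.
With the tool pointing down it reaches from about 0.4 to 0.925 m from the base axis. Payload 4.1 kg.
Tool frame: the origin (TCP) lies on the centre line of the jaws, within the pads' length; the fingertips stand 22 mm ahead of it and the grasp point (between the pads) lies 3 mm ahead of it; z points along the fingers, y is the direction in which the jaws open and shut (so a half turn about z gives the same grasp; the last joint's range is limited). The gripper opens to 85 mm and grips with 20 to 120 N. Pads are 22 mm wide; open, the fingers measure 114 mm over their backs; the gripper's body (76 mm by 85 mm) begins 54 mm behind the grasp point. The pads swing forward as they close: fully open they stand 13 mm farther back than shut.
Start: joints at [1.214, 0.398, 0.045, 1.537, -0.019, 1.207, -0.051], TCP at [0.166, -0.629, 0.253] pointing down, gripper open.
Joint ranges: [-2.82, 2.82], [-0.49, 2.23], [-1.37, 1.46], [0, 2.46], [-1.36, 4.5], [0.23, 2], [-2.94, 2.94]. Speed limits (rad/s): [2.57, 2.57, 3.14, 3.14, 3.14, 3.14, 3.14].

### API

Orientations are given as a unit quaternion [x, y, z, w].
In Python, from workcell import readout, optics, job gives the robot as it stands.
- The arm moves only by the tool step_arm, never from a script. Its argument "series" is a list of rows, each an object with "hand": the opening, from 0 (shut) to 1 (fully open); "translation": the shift along the world's x, y, z in cm, a list of three; "twist": the turn about the world's z in degrees. A call has 1 to 10 rows; each row shifts and turns the commanded pose from where the row before left it; what a row does not reach is not made up. A row lasts 1/10 s, in which the tool goes at most 50 mm and 8.59 degrees, less where a joint would pass 70% of its speed; a pose out of reach is approached as far as the arm can. A call is refused whole if a number of a shift passes 5 or a number of a turn 8.59, either way. A call with a gripper value outside its range is refused whole. The fingers move at their own pace and stop on an object; "grip_force" is the grip in N (left out, the last holds). Time passes only in rows, so rows that do not move let the fingers close. It gives the time, the measured TCP pose, the force and the opening at its end, in the units of the state.
- readout.get_obs(): the state, without advancing time (a new reading comes with each control period).
- optics.get_image(name): name is "scene" or "top" or "wrist"; returns a dict with "pixels" (420x560x3 uint8, blue, green, red), "mtx" (3x3 intrinsics, pixels), "D" ([k1, k2, p1, p2, k3] as OpenCV has them; the pictures are not rectified), "rvec" (rotation vector, rad) and "tvec" (3), from world to camera coordinates, as OpenCV has them; the wrist camera has in their place "hand_eye" (4x4, takes a point from camera to tool coordinates, whose origin is the TCP and whose axes are the flange's). Camera axes: x right, y down, z forward; pixel columns grow to the right and rows downward; lengths in m; the calibration is good to about 2 mm. A picture is of the moment at which its call begins: read the wrist's pose just before it. There is no depth.
- job.hand_in(): hands the job in, once; it reports no verdict.
The state is a dict: "t": time; "joints": joint angles; "joint_vel": joint speeds; "joint_efforts": joint torques, N m; "eef_pos": TCP position; "eef_rot": TCP orientation; "wrist_force": force on the tool from outside, world axes, zero at the start; "wrist_torque": the same for the moment, N m; "grip_width": opening from 0.0 (shut) to 1.0 (fully open).
Only numpy, scipy, OpenCV 4.12 (cv2) and the standard library are available. Lean on these libraries where they do the work, as an engineer would, in place of code of your own. Each camera call takes 0.05 s, during which the arm holds its last target.

### The job

The valve cassette cannot stand on the flat bench because its stems hang below it, so first finish the wooden crib: lay the two loose long slats on top as its third layer, crosswise on the middle pair and squarely above the bottom pair, and let go of them. Then pinch the cassette's two side catches together, draw it straight up out of its dock, and finish while holding it for inspection: catches still squeezed, level and still above the middle of the crib, its long side across the two top slats and its stem tips a few centimetres clear above them. Do not disturb the other things on the bench or let the cassette touch the bench.

Things in the scene. Friction and masses are not known exactly. Their poses are not given: they have to be found in the camera images.
- slat_a: Plain wooden slat, 130 long (its x) x 22 wide (its y) x 18 mm high, loose on the bench; origin at the centre of its underside. About 40 g. Same as slat_b; either may go to either berth, either way round.
- slat_b: Second loose wooden slat, same as slat_a.
- crib_foot: Fixed foot of the crib: 150 x 150 x 6 mm plywood board carrying the bottom pair of slats (130 x 22 x 18 mm), which run along its x at y = +48 and -48 mm; their tops are 24 mm above the bench. Origin at the centre of its underside, on the bench, z up. It may lie to the left or right, turned by up to 0.45 rad.
- middle_a: Loose slat (as slat_a) of the crib's middle layer, already laid along the foot's y at its x = +48 mm, underside 24 mm and top 42 mm above the bench.
- middle_b: The other middle slat, at the foot's x = -48 mm. Both must stay in place.
- berth_a (a point): Where the underside centre of one top slat belongs: at the foot's y = +48 mm, 42 mm above the bench (above the bottom slat), the slat lying along the foot's x.
- berth_b (a point): Where the other top slat belongs: the same at the foot's y = -48 mm.
- crib_top (a point): Centre of the finished crib at the height of the top slats' upper faces, 60 mm above the bench; its axes are the foot's.
- cassette: Aluminium plate 130 (its x) x 32 (y) x 10 mm with three engine valves in a row along x: discs 27 mm wide on top (up to 16 mm above the origin), stems hanging 48 mm below it. Origin: centre of the plate's underside, z up; 62 mm above the bench when docked. About 0.25 to 0.4 kg. Two spring catches at mid-length of its long sides hook under the dock's lips. Half-turned it is the same.
- catch_left (a joint): Catch on the cassette's +y side: how far it is pressed in towards the middle, 0 to 6 mm (in m). Sprung outwards, 3.5 N at rest to 5.6 N fully pressed; it is free of the lip from about 4.5 mm on. Squeezed home against their stops the catches are also the grip that carries the cassette.
- catch_right (a joint): The same for the catch on the cassette's -y side.
- catch_left_pad (a point): Middle of the finger pad on the left catch's outer face: 28 mm from the cassette's centre along its y, 33 mm above its origin. The catch is an upright steel blade, 24 mm wide (along the cassette's x), 4 mm thick, its top 44 mm above the cassette's origin; the outer faces are 56 mm apart at rest, 44 mm fully pressed.
- catch_right_pad (a point): The same on the right catch.
- dock: Fixed black dock, base 166 (its x) x 110 (y) mm, cassette parallel to it; origin at its underside's centre. End posts 68 mm and side lips 64 mm high, below the finger pads. The way out is straight up once both catches are pressed; stem tips clear the dock when raised 60 mm. To the left or right of the robot, turned by up to 0.45 rad.
- grinder: Bystander: a hand grinder lying down, body 38 mm thick and 110 mm long with a brass nose, 235 mm overall along its x; origin under the middle of its body. Leave alone.
- offcut: Bystander: a short slat offcut, 60 x 22 x 18 mm, not for the crib; origin at its underside. Leave alone.
- spring_seat: Bystander: steel ring 36 mm across, 12 mm high; origin at its underside. Leave alone.
- bearing_cap: Bystander: small aluminium bridge 60 x 24 x 24 mm; origin at its underside. Leave alone.
- compound_tin: Bystander: flat round tin 60 mm across, 45 mm high; origin at its underside. Leave alone.
Things that resemble listed ones, but are neither listed nor needed, are in the scene too. There is more than one size of the dock; the one meant has the size given above.

How it is judged:
By the outcome, as a careful person would: the job done as asked, in the order asked, and still so for the second after the job is handed in, while the arm keeps its last pose, push and grip.
It also fails if it takes over 72 s, if anything falls off the work surface, if the arm or the gripper's body presses on something with over 40 N, if the wrist force passes 120 N, or if a joint passes its speed limit or range.

## Working session

There is one attempt and no reset: what is moved stays moved. The work goes in short steps, Python scripts to look and compute and a tool call to move; the robot and the scene stay as the last step left them, time stands still between calls to the robot, and variables do not carry over. Pictures are saved under pics/ and viewed, and the job is handed in when it is done.

Besides the shell and the picture viewer there is one more tool, called after "Request:" as name(argument=value, ...), one argument or row to a line, values as JSON. step_arm: Moves the arm, as the interface text tells. Its arguments: {"type":"object","properties":{"series":{"type":"array"},"grip_force":{"type":"number"}},"required":["series"]}

```bash
mkdir -p pics; ls; cat > h.py <<'E'
import numpy as np, cv2, pickle
from workcell import readout, optics, job
def grab(names):
    out={}
    for n in names:
        o=readout.get_obs(); im=optics.get_image(n); im={k:np.array(v) for k,v in im.items()}
        im['pos']=np.array(o['eef_pos']); im['rot']=np.array(o['eef_rot']); out[n]=im
    return out
def save(im,name): cv2.imwrite('pics/'+name,im)
def camR(im):
    from scipy.spatial.transform import Rotation as R
    if 'hand_eye' in im:
        T=np.eye(4);T[:3,:3]=R.from_quat(im['rot']).as_matrix();T[:3,3]=im['pos']
        return T@im['hand_eye']
    Rm=cv2.Rodrigues(im['rvec'].astype(float))[0];T=np.eye(4);T[:3,:3]=Rm.T;T[:3,3]=-Rm.T@im['tvec'].ravel()
    return T
def rays(im,uv):
    p=cv2.undistortPoints(np.array(uv,float).reshape(-1,1,2),im['mtx'].astype(float),im['D'].astype(float)).reshape(-1,2)
    T=camR(im);d=np.c_[p,np.ones(len(p))]@T[:3,:3].T
    return T[:3,3],d
def onz(im,uv,z):
    c,d=rays(im,uv); z=np.broadcast_to(z,(len(d),))
    return c+d*((z-c[2])/d[:,2])[:,None]
def proj(im,P):
    T=np.linalg.inv(camR(im))
    return cv2.projectPoints(np.array(P,float).reshape(-1,1,3),cv2.Rodrigues(T[:3,:3])[0],T[:3,3],im['mtx'].astype(float),im['D'].astype(float))[0].reshape(-1,2)
E
python3 - <<'E'
from h import *
g=grab(['scene','top','wrist'])
pickle.dump(g,open('g0.pkl','wb'))
for n in g: save(g[n]['pixels'],f'{n}0.png'); print(n,camR(g[n])[:3].round(3).tolist(),g[n]['mtx'].tolist())
print(readout.get_obs())
E
```

```text
pics
scene [[0.841, 0.328, -0.43, 1.064], [0.541, -0.539, 0.646, -0.844], [-0.02, -0.776, -0.63, 0.913]] [[510.0510203019435, 0.0, 278.3605656917509], [0.0, 510.0510203019435, 202.96472021969112], [0.0, 0.0, 1.0]]
top [[0.013, -0.993, 0.119, 0.357], [-1.0, -0.014, -0.001, 0.005], [0.002, -0.119, -0.993, 1.243]] [[478.5633395080141, 0.0, 277.0829498868048], [0.0, 478.5633395080141, 217.68800704070463], [0.0, 0.0, 1.0]]
wrist [[0.255, -0.918, -0.306, 0.244], [-0.967, -0.242, -0.079, -0.607], [-0.001, 0.316, -0.949, 0.373]] [[366.2839035322118, 0.0, 278.4529799354292], [0.0, 366.2839035322118, 208.30920987962529], [0.0, 0.0, 1.0]]
{'t': 0.15, 'joints': array([ 1.21402923,  0.3990466 ,  0.04502814,  1.5376073 , -0.01871489,
        1.20692271, -0.05069435]), 'joint_vel': array([-3.34250113e-04, -3.39625991e-03,  4.04288150e-04, -5.95857299e-03,
       -6.90134494e-04, -6.90570298e-05,  9.98298509e-04]), 'joint_efforts': array([ 2.06407029e-03, -4.75563133e+01,  1.36661746e+00, -2.54515457e+01,
        1.17393234e-02,  6.42702682e-03,  2.71882152e-05]), 'eef_pos': array([ 0.16562062, -0.62806293,  0.25247859]), 'eef_rot': array([ 9.91697831e-01,  1.28587717e-01, -1.45114886e-04, -7.67664979e-04]), 'wrist_force': array([ 0.49140493,  0.37819047, -0.26813889]), 'wrist_torque': array([-0.01285808, -0.0143701 ,  0.01178988]), 'grip_width': 0.9975430551973596}
```

View pics/top0.png

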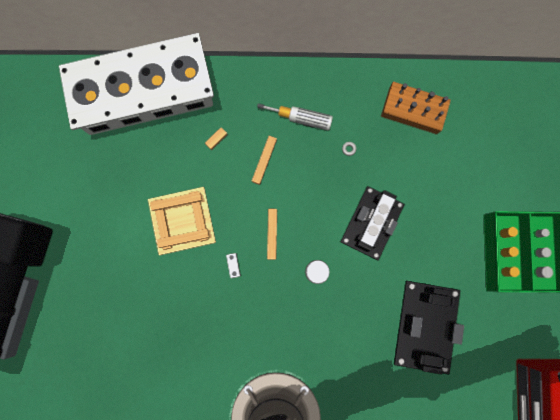

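View pics/scene0.png

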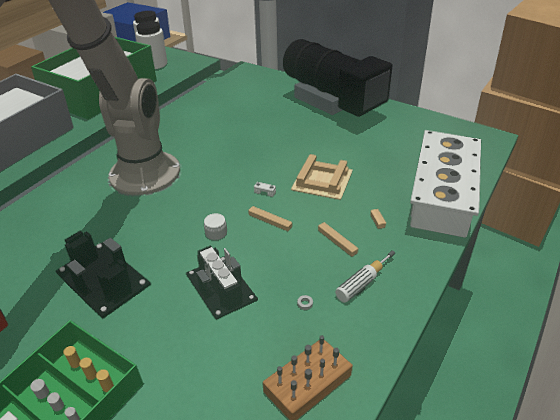

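View pics/wrist0.png

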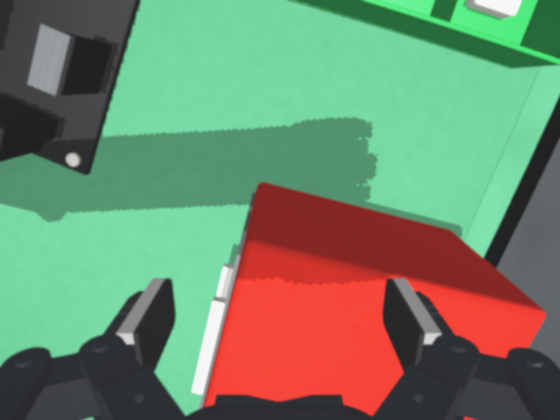

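Top view: the crib is at (181,221). The slat candidates are (264,160) and (272,234), about 50 px or 130 mm each; the short piece at (216,139) is the offcut. There are two docks: (373,222) holds the cassette, and (428,327) is empty and larger. Next I'll measure and enlarge.

```bash
python3 - <<'E'
from h import *
g=pickle.load(open('g0.pkl','rb'));t=g['top'];im=t['pixels']
hsv=cv2.cvtColor(im,cv2.COLOR_BGR2HSV)
# wood
m=cv2.inRange(hsv,(8,70,120),(24,255,255))
def rect(c,z):
    P=onz(t,c.reshape(-1,2).astype(float),z)
    r=cv2.minAreaRect(P[:,:2].astype(np.float32)); return r
cs,_=cv2.findContours(m,cv2.RETR_EXTERNAL,cv2.CHAIN_APPROX_NONE)
for c in cs:
    if cv2.contourArea(c)<100: continue
    r=rect(c,.018); b=cv2.boxPoints(r); l=b[1]-b[0];k=b[2]-b[1]; L=l if np.hypot(*l)>np.hypot(*k) else k
    print('wood',cv2.boundingRect(c),np.round(r[0],4),np.round(r[1],4),'ang',np.degrees(np.arctan2(L[1],L[0])).round(1))
m=cv2.inRange(hsv,(0,0,0),(180,110,75))
m[:180]*= 1
cs,_=cv2.findContours(m,cv2.RETR_EXTERNAL,cv2.CHAIN_APPROX_NONE)
for c in cs:
    if cv2.contourArea(c)<800: continue
    r=rect(c,.006); print('dark',cv2.boundingRect(c),np.round(r[0],4),np.round(r[1],4),r[2])
a=cv2.resize(im[150:390,330:480],None,fx=3,fy=3,interpolation=cv2.INTER_CUBIC)[:600]
save(a[:600],'docks.png')
a=cv2.resize(im[110:270,140:290],None,fx=3.7,fy=3.7,interpolation=cv2.INTER_CUBIC)
save(a,'crib.png')
s=g['scene']['pixels'];save(cv2.resize(s[210:330,170:300],None,fx=5,fy=5,interpolation=cv2.INTER_CUBIC)[:600],'cs.png')
E
```

```text
wood (267, 209, 10, 50) [0.463  0.0168] [0.0222 0.1268] ang -0.6
wood (149, 189, 64, 66) [0.4913 0.2503] [0.1437 0.1473] ang -76.5
wood (252, 136, 25, 48) [0.6568 0.0404] [0.0229 0.1302] ang -19.4
wood (205, 128, 22, 21) [0.7136 0.1692] [0.0229 0.0586] ang -43.0
wood (384, 82, 66, 49) [ 0.8103 -0.3651] [0.1625 0.0905] ang 72.6
dark (247, 389, 60, 31) [ 0.0362 -0.0014] [0.073  0.1472] 0.7341404557228088
dark (394, 281, 66, 93) [ 0.229  -0.3841] [0.1463 0.2183] 80.60832214355469
dark (0, 213, 52, 147) [0.3252 0.651 ] [0.3763 0.1359] 4.425795555114746
dark (340, 187, 65, 73) [ 0.4999 -0.247 ] [0.1096 0.174 ] 64.13929748535156
dark (204, 51, 356, 11) [ 0.9556 -0.28  ] [0.0125 0.9784] 0.013475012965500355
```

View pics/docks.png

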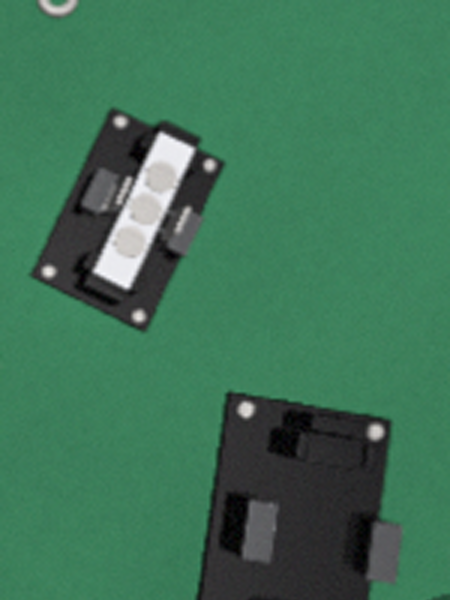

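View pics/crib.png

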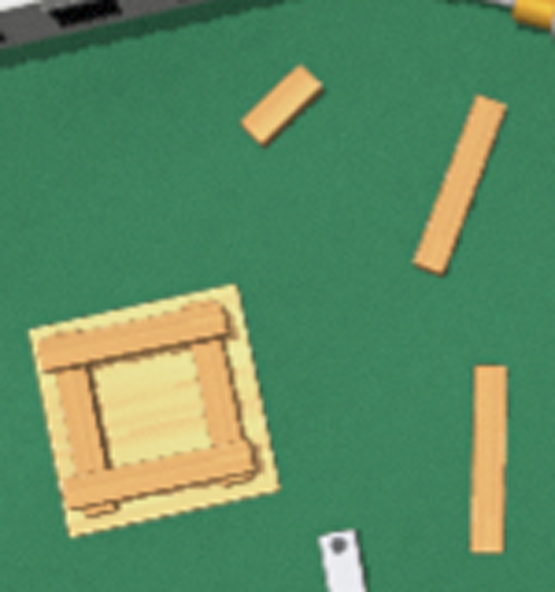

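View pics/cs.png

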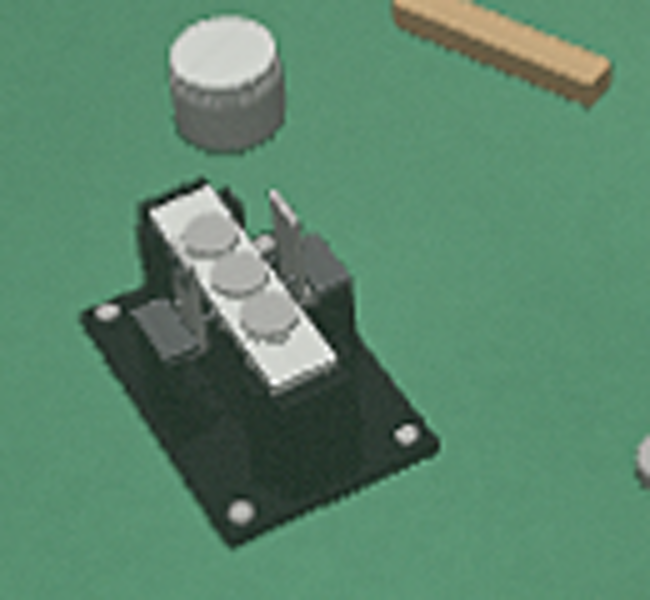

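The dock at (373,222) measures 110 x 174 mm (the posts stretch the long side) and holds the cassette, so it is the one meant. The dock at (428,327) is 146 x 218 mm, which is the decoy. The two 130 mm slats are confirmed. In the crib, the middle pair lies on top, with the foot turned by about +13°. I'm moving towards slat_b at (0.463, 0.017).

Request:
step_arm(
  series=[
    {"hand": 1, "translation": [2.5, 3.75, 0.5], "twist": -1.8},
    {"hand": 1, "translation": [2.5, 3.75, 0], "twist": -1.8},
    {"hand": 1, "translation": [2.5, 3.75, 0], "twist": -1.8},
    {"hand": 1, "translation": [2.5, 3.75, 0], "twist": -1.8},
    {"hand": 1, "translation": [2.5, 3.75, 0], "twist": -1.9},
    {"hand": 1, "translation": [2.5, 3.75, 0], "twist": -1.9},
    {"hand": 1, "translation": [2.5, 3.75, 0], "twist": -1.9},
    {"hand": 1, "translation": [2.5, 3.75, 0], "twist": -1.9},
  ],
)

```text
t: 0.95
eef_pos: [0.3663, -0.3268, 0.2583]
eef_rot: [1.0, -0.001, -0.0, 0.0]
wrist_force: [0.2, 0.0, 0.3]
grip_width: 1.002
```

Request:
step_arm(
  series=[
    {"hand": 1, "translation": [1.2, 4.3, 0], "twist": 0},
    {"hand": 1, "translation": [1.2, 4.3, 0], "twist": 0},
    {"hand": 1, "translation": [1.2, 4.3, 0], "twist": 0},
    {"hand": 0.6, "translation": [1.2, 4.3, 0], "twist": 0},
    {"hand": 0.6, "translation": [1.2, 4.3, 0], "twist": 0},
    {"hand": 0.6, "translation": [1.2, 4.3, 0], "twist": 0},
    {"hand": 0.6, "translation": [1.2, 4.3, 0], "twist": 0},
    {"hand": 0.6, "translation": [1.2, 4.3, 0], "twist": 0},
    {"hand": 0.6, "translation": [0, 0, 0], "twist": 0},
    {"hand": 0.6, "translation": [0, 0, 0], "twist": 0},
  ],
)

```text
t: 1.95
eef_pos: [0.4616, 0.0162, 0.2581]
eef_rot: [1.0, 0.001, -0.0, 0.0]
wrist_force: [0.3, -0.6, 0.3]
grip_width: 0.597
```

```bash
cat >> h.py <<'E'
def woodrects(im,z,lo=(8,70,100),hi=(24,255,255),amin=300):
    hsv=cv2.cvtColor(im['pixels'],cv2.COLOR_BGR2HSV)
    m=cv2.morphologyEx(cv2.inRange(hsv,lo,hi),cv2.MORPH_OPEN,np.ones((3,3)))
    for c in cv2.findContours(m,cv2.RETR_EXTERNAL,cv2.CHAIN_APPROX_NONE)[0]:
        if cv2.contourArea(c)<amin: continue
        P=onz(im,c.reshape(-1,2).astype(float),z)
        r=cv2.minAreaRect(P[:,:2].astype(np.float32)); b=cv2.boxPoints(r); l=b[1]-b[0];k=b[2]-b[1]; L=l if np.hypot(*l)>np.hypot(*k) else k
        print(cv2.boundingRect(c),np.round(r[0],4),np.round(r[1],4),'ang',np.degrees(np.arctan2(L[1],L[0])).round(1))
E
python3 - <<'E'
from h import *
g=grab(['wrist']);pickle.dump(g,open('g1.pkl','wb'));save(g['wrist']['pixels'],'w1.png');woodrects(g['wrist'],.018)
print(g['wrist']['pos'])
E
```

```text
(268, 106, 23, 126) [0.4615 0.0155] [0.128  0.0213] ang 0.1
(0, 58, 130, 160) [0.4912 0.2544] [0.1324 0.1565] ang -75.1
(219, 0, 33, 33) [0.6066 0.0555] [0.0231 0.0288] ang -19.2
[0.46158034 0.01615693 0.25810795]
```

View pics/w1.png

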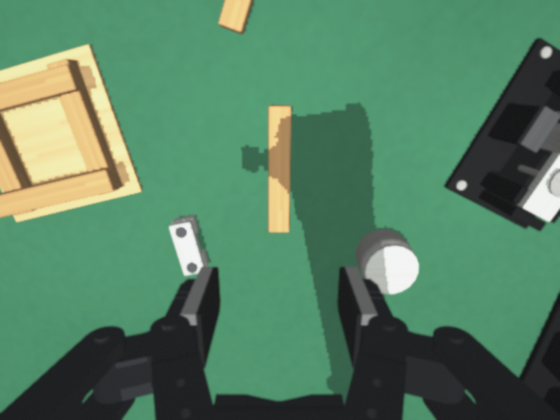

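The wrist view shows slat_b centred at (279,169), which gives (0.4615, 0.0155) at 0°, right below the TCP. Two other things are close by and clear of the fingers: the bearing cap at (187,245) and the tin at (388,262). Descending to grasp.

Request:
step_arm(
  series=[
    {"hand": 0.6, "translation": [0, 0, -4.5], "twist": 0},
    {"hand": 0.6, "translation": [0, 0, -4.5], "twist": 0},
    {"hand": 0.6, "translation": [0, 0, -4.5], "twist": 0},
    {"hand": 0.6, "translation": [0, 0, -4.5], "twist": 0},
    {"hand": 0.6, "translation": [0, 0, -3.5], "twist": 0},
    {"hand": 0.6, "translation": [0, 0, -1.5], "twist": 0},
    {"hand": 0.6, "translation": [0, 0, 0], "twist": 0},
    {"hand": 0.1, "translation": [0, 0, 0], "twist": 0},
    {"hand": 0.1, "translation": [0, 0, 0], "twist": 0},
    {"hand": 0.1, "translation": [0, 0, 0], "twist": 0},
  ],
  grip_force=30,
)

```text
t: 3.0
eef_pos: [0.463, 0.0151, 0.0297]
eef_rot: [1.0, -0.001, 0.002, 0.0]
wrist_force: [1.1, -1.7, 3.1]
grip_width: 0.248
```

Request:
step_arm(
  series=[
    {"hand": 0.1, "translation": [0, 0, 0], "twist": 0},
    {"hand": 0.1, "translation": [0, 0, 0], "twist": 0},
    {"hand": 0.1, "translation": [0, 0, 3], "twist": 0},
    {"hand": 0.1, "translation": [0, 0, 4], "twist": 0},
    {"hand": 0.1, "translation": [0, 0, 4], "twist": 0},
  ],
)

```text
t: 3.5
eef_pos: [0.4611, 0.0156, 0.1396]
eef_rot: [1.0, -0.0, -0.0, -0.0]
wrist_force: [1.0, -0.4, -0.4]
grip_width: 0.247
```

Request:
step_arm(
  series=[
    {"hand": 0.1, "translation": [0.3, 2.5, 4], "twist": 2.2},
    {"hand": 0.1, "translation": [0.4, 4, 2.5], "twist": 2.2},
    {"hand": 0.1, "translation": [0.4, 4, 2.5], "twist": 2.2},
    {"hand": 0.1, "translation": [0.4, 4, 2.5], "twist": 2.2},
    {"hand": 0.1, "translation": [0.4, 4, 0.5], "twist": 2.2},
    {"hand": 0.1, "translation": [0.5, 4, 0], "twist": 2.5},
    {"hand": 0.1, "translation": [0, 0, 0], "twist": 0},
    {"hand": 0.1, "translation": [0, 0, 0], "twist": 0},
  ],
)

```text
t: 4.3
eef_pos: [0.4852, 0.2412, 0.2583]
eef_rot: [0.993, 0.118, -0.0, 0.0]
wrist_force: [0.8, -0.2, -0.4]
grip_width: 0.243
```

```bash

python3 - <<'E'
from h import *
g=grab(['wrist']);pickle.dump(g,open('g2.pkl','wb'));save(g['wrist']['pixels'],'w2.png')
print(g['wrist']['pos'],g['wrist']['rot'])
E
```

```text
[0.48516241 0.24122209 0.25827316] [ 9.92959278e-01  1.18455906e-01 -2.23798018e-04  1.39959861e-04]
```

View pics/w2.png

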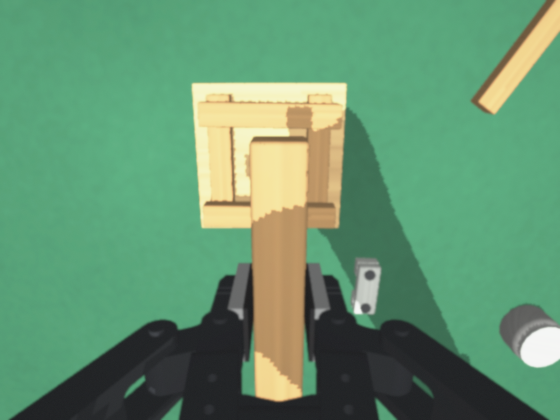

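The wrist view shows the foot's corners at about (193,84), (346,84), (201,228) and (339,228), and the middle slats at rows 103–125 and 203–225. I'll fit the foot's edges on the z = 6 mm plane, and the middle slats' ends on 42 mm.

```bash
cat >> h.py <<'E'
def foot(im,rows,cols,x0,y0):
    """scan for green/wood border: rows range for left/right, cols range for the top"""
    hsv=cv2.cvtColor(im['pixels'],cv2.COLOR_BGR2HSV); w=(hsv[...,0]<32)&(hsv[...,1]>40)
    return w
E
python3 - <<'E'
from h import *
im=pickle.load(open('g2.pkl','rb'))['wrist']
hsv=cv2.cvtColor(im['pixels'],cv2.COLOR_BGR2HSV); w=((hsv[...,0]<33)).astype(np.uint8)
L=[];R=[];T=[];
for r in range(92,200):
    x=np.flatnonzero(w[r,150:400])+150
    if r<225: L.append((x[0]-.5,r));R.append((x[-1]+.5,r))
for c in range(205,336): 
    y=np.flatnonzero(w[60:,c])+60; T.append((c,y[0]-.5))
B=[(c,np.flatnonzero(w[150:250,c])[-1]+150.5) for c in list(range(205,240))]
def line(p,z=.006):
    P=onz(im,p,z)[:,:2].astype(np.float32); v=cv2.fitLine(P,cv2.DIST_HUBER,0,.01,.01).ravel(); 
    return v[2:],v[:2]
out={}
for n,p in zip('LRTB',(L,R,T,B)):
    c,d=line(p); a=np.degrees(np.arctan2(d[1],d[0]))%180; print(n,c.round(4),a.round(2)); out[n]=(c,d)
def X(a,b):
    A=np.c_[out[a][1],-out[b][1]]; s=np.linalg.solve(A,out[b][0]-out[a][0]); return out[a][0]+s[0]*out[a][1]
q=[X('L','T'),X('R','T'),X('R','B'),X('L','B')]
print(np.round(q,4),'sides',[np.linalg.norm(q[i]-q[(i+1)%4]).round(4) for i in range(4)],'centre',np.mean(q,0))
# held slat: 
a=im['pixels'][70:240,180:360];save(cv2.resize(a,None,fx=3.5,fy=3.5,interpolation=cv2.INTER_CUBIC),'foot2.png')
print(camR(im)[:3,3])
E
```

```text
L [0.4886 0.3287] 13.52
R [0.5237 0.1828] 13.73
T [0.5673 0.2654] 103.54
B [0.4069 0.289 ] 103.6
[[0.5485 0.3432]
 [0.5836 0.1974]
 [0.4377 0.1618]
 [0.4023 0.308 ]] sides [np.float32(0.1499), np.float32(0.1503), np.float32(0.1504), np.float32(0.1504)] centre [0.49303538 0.25259626]
[0.56420553 0.26048158 0.3788115 ]
```

View pics/foot2.png

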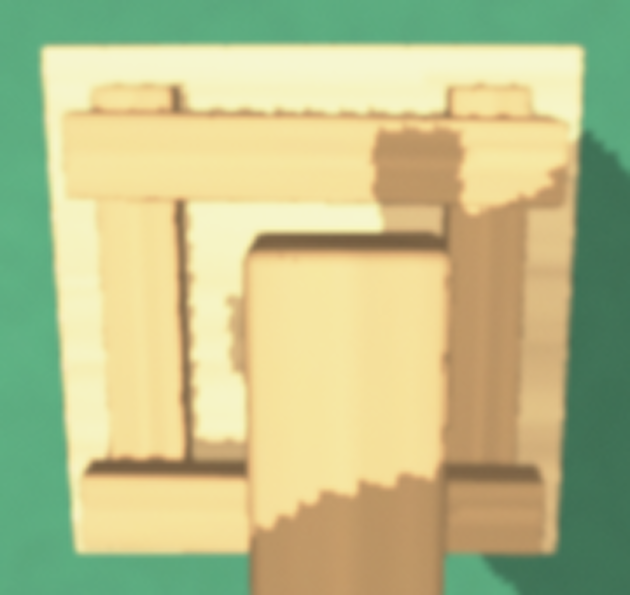

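```bash

python3 - <<'E'
from h import *
im=pickle.load(open('g2.pkl','rb'))['wrist']
P=onz(im,[(251.5,141.5),(306.5,141.5)],.247)[:,:2]
u=np.array([.972,.2351]);v=np.array([-.2351,.972])
for p in P: print(((p-im['pos'][:2])@u).round(4),((p-im['pos'][:2])@v).round(4))
print(onz(im,[(198,103),(344,104)],.042).round(4), np.linalg.norm(np.diff(onz(im,[(198,103),(344,104)],.042),axis=0)))
c=np.array([.4930,.2526])
for s in(1,-1): b=c+.048*s*v; print(b, (b-im['pos'][:2])*100)
E
```

```text
0.0627 0.0097
0.0627 -0.01
[[0.5344 0.3267 0.042 ]
 [0.5639 0.2003 0.042 ]] 0.1298043191865053
[0.4817152 0.299256 ] [-0.34472113  5.80339089]
[0.5042848 0.205944 ] [ 1.91223887 -3.52780911]
```

Foot centre is (0.4930, 0.2526), yaw 13.6°, sides 150 mm. The middle slat's end spacing is 129.8 mm at z = 42 mm, so the heights agree. Berth_a is at (0.4817, 0.2993). The held slat sits about 1.5–2 mm back along its length, so I'll correct by +1.5 mm.

Request:
step_arm(
  series=[
    {"hand": 0.1, "translation": [-0.1, 3, 0], "twist": 0},
    {"hand": 0.1, "translation": [-0.1, 2.85, -3], "twist": 0},
    {"hand": 0.1, "translation": [0, 0, -4.5], "twist": 0},
    {"hand": 0.1, "translation": [0, 0, -4.5], "twist": 0},
    {"hand": 0.1, "translation": [0, 0, -3], "twist": 0},
    {"hand": 0.1, "translation": [0, 0, -1.5], "twist": 0},
    {"hand": 0.1, "translation": [0, 0, -1], "twist": 0},
    {"hand": 0.1, "translation": [0, 0, 0], "twist": 0},
    {"hand": 0.1, "translation": [0, 0, 0], "twist": 0},
  ],
)

```text
t: 5.25
eef_pos: [0.4848, 0.2993, 0.0848]
eef_rot: [0.993, 0.117, 0.001, -0.0]
wrist_force: [0.7, -0.2, 0.1]
grip_width: 0.248
```

Request:
step_arm(
  series=[
    {"hand": 0.1, "translation": [-0.15, 0, -0.6], "twist": 0},
    {"hand": 0.1, "translation": [0, 0, -0.5], "twist": 0},
    {"hand": 0.1, "translation": [0, 0, 0], "twist": 0},
    {"hand": 0.1, "translation": [0, 0, 0], "twist": 0},
  ],
)

```text
t: 5.65
eef_pos: [0.4822, 0.299, 0.0724]
eef_rot: [0.993, 0.117, 0.0, 0.0]
wrist_force: [0.0, -0.3, -0.2]
grip_width: 0.248
```

Request:
step_arm(
  series=[
    {"hand": 0.1, "translation": [0.1, 0.05, -0.15], "twist": 0.1},
    {"hand": 0.1, "translation": [0, 0, 0], "twist": 0},
    {"hand": 0.1, "translation": [0, 0, 0], "twist": 0},
  ],
)

```text
t: 5.95
eef_pos: [0.483, 0.2994, 0.0717]
eef_rot: [0.993, 0.118, -0.0, 0.001]
wrist_force: [-2.3, -1.9, 7.5]
grip_width: 0.246
```

Contact at 7.5 N, so the slat is seated. Releasing.

Request:
step_arm(
  series=[
    {"hand": 0.3, "translation": [0, 0, 0.1], "twist": 0},
    {"hand": 0.45, "translation": [0, 0, 0], "twist": 0},
    {"hand": 0.55, "translation": [0, 0, 0], "twist": 0},
    {"hand": 0.55, "translation": [0, 0, 0], "twist": 0},
    {"hand": 0.55, "translation": [0, 0, 2], "twist": 0},
    {"hand": 0.55, "translation": [0, 0, 4.5], "twist": 0},
    {"hand": 0.55, "translation": [0, 0, 4.5], "twist": 0},
    {"hand": 0.55, "translation": [0, 0, 4.5], "twist": 0},
    {"hand": 0.55, "translation": [0, 0, 3], "twist": 0},
    {"hand": 0.55, "translation": [0, 0, 0], "twist": 0},
  ],
)

```text
t: 6.95
eef_pos: [0.4853, 0.3016, 0.262]
eef_rot: [0.993, 0.118, 0.004, -0.002]
wrist_force: [0.1, 0.2, -0.3]
grip_width: 0.547
```

```bash

python3 - <<'E'
from h import *
g=grab(['wrist','scene','top']);pickle.dump(g,open('g3.pkl','wb'));save(g['wrist']['pixels'],'w3.png')
woodrects(g['top'],.018)
print(g['wrist']['pos'],g['wrist']['rot'])
E
```

```text
(152, 191, 63, 61) [0.4918 0.2499] [0.1438 0.1489] ang -76.9
(252, 137, 24, 47) [0.6564 0.0402] [0.0236 0.1308] ang -19.4
(384, 82, 66, 48) [ 0.8101 -0.3648] [0.1629 0.0917] ang 72.8
[0.48533398 0.30158744 0.26197127] [ 0.99299008  0.11809831  0.00447011 -0.0018742 ]
```

View pics/w3.png

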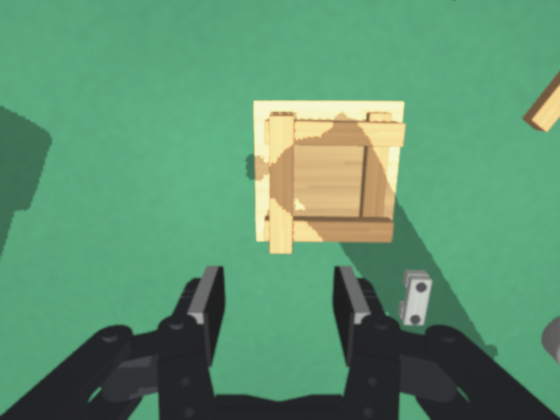

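The view shows the slat laid on both middle slats: top face columns 270–293, rows 112–253. I'll check it numerically and plan the second.

```bash

python3 - <<'E'
from h import *
im=pickle.load(open('g3.pkl','rb'))['wrist']
save(cv2.resize(im['pixels'][90:265,235:415],None,fx=3.4,fy=3.4,interpolation=cv2.INTER_CUBIC),'c3.png')
u=np.array([.972,.2351]);v=np.array([-.2351,.972]);c=np.array([.4930,.2526])
F=onz(im,[(253.5,100.5),(404,101),(257,241.5),(392,242)],.006)[:,:2]
print('foot corners',[((p-c)@u).round(4).item() for p in F],[((p-c)@v).round(4).item() for p in F])
S=onz(im,[(270,114),(293.5,114),(270.5,252),(292,252)],.060)[:,:2]
print('slat',[((p-c)@u).round(4).item() for p in S],[((p-c)@v).round(4).item() for p in S])
E
```

```text
foot corners [0.0751, 0.0749, -0.0762, -0.077] [0.0748, -0.075, 0.0742, -0.0769]
slat [0.0652, 0.0652, -0.0642, -0.0642] [0.0572, 0.037, 0.0578, 0.037]
```

View pics/c3.png

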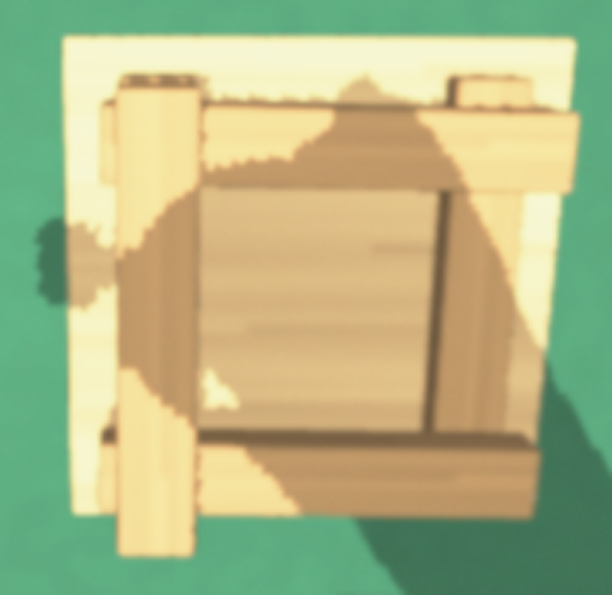

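Slat placed at foot (+0.5, +47.3) mm, well within tolerance. Now slat_a at (0.6566, 0.0403), angle −19.4°.

Request:
step_arm(
  series=[
    {"hand": 0.6, "translation": [2.1, -3.3, 0], "twist": -4.1},
    {"hand": 0.6, "translation": [2.1, -3.3, 0], "twist": -4.1},
    {"hand": 0.6, "translation": [2.1, -3.3, 0], "twist": -4.1},
    {"hand": 0.6, "translation": [2.1, -3.3, 0], "twist": -4.1},
    {"hand": 0.6, "translation": [2.2, -3.2, -1], "twist": -4.1},
    {"hand": 0.6, "translation": [2.2, -3.2, -1], "twist": -4.1},
    {"hand": 0.6, "translation": [2.2, -3.2, -1], "twist": -4.1},
    {"hand": 0.6, "translation": [2.1, -3.3, 0], "twist": -4.2},
    {"hand": 0.6, "translation": [0, 0, 0], "twist": 0},
    {"hand": 0.6, "translation": [0, 0, 0], "twist": 0},
  ],
)

```text
t: 8.1
eef_pos: [0.6535, 0.0371, 0.2242]
eef_rot: [0.986, -0.169, -0.002, 0.0]
wrist_force: [-0.9, 1.2, -0.0]
grip_width: 0.602
```

```bash

python3 - <<'E'
from h import *
g=grab(['wrist']);pickle.dump(g,open('g4.pkl','wb'));save(g['wrist']['pixels'],'w4.png')
woodrects(g['wrist'],.018)
print(g['wrist']['pos'],g['wrist']['rot'])
E
```

```text
(124, 395, 33, 25) [0.4487 0.2845] [0.0412 0.0375] ang 72.0
(205, 363, 20, 42) [0.452  0.1855] [0.0214 0.0598] ang -23.5
(121, 301, 48, 35) [0.5573 0.2214] [0.025 0.061] ang -63.1
(124, 132, 25, 64) [0.709  0.1543] [0.0214 0.0591] ang -25.0
(263, 110, 26, 85) [0.6767 0.0318] [0.0218 0.0757] ang -19.8
(265, 14, 39, 15) [ 0.7762 -0.0112] [0.0308 0.0104] ang 70.5
[0.65347564 0.03707418 0.22417128] [ 9.85637227e-01 -1.68861682e-01 -2.18918845e-03  4.42496667e-04]
```

View pics/w4.png

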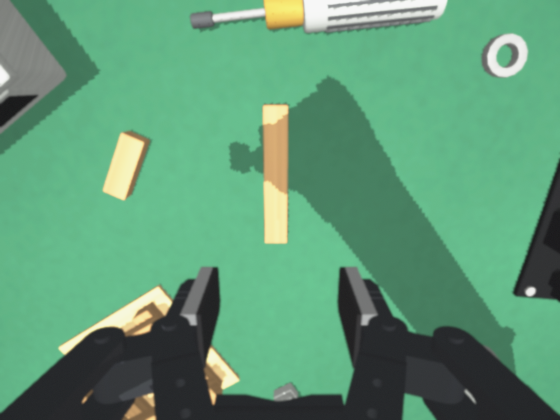

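```bash

python3 - <<'E'
from h import *
g=pickle.load(open('g4.pkl','rb'))
woodrects(g['wrist'],.018,lo=(8,40,100),hi=(30,255,255))
E
```

```text
(124, 393, 33, 27) [0.4501 0.284 ] [0.0406 0.0413] ang -19.1
(205, 347, 34, 58) [0.4609 0.1735] [0.0373 0.0812] ang -13.2
(104, 286, 69, 50) [0.5605 0.223 ] [0.035  0.0835] ang -72.0
(103, 132, 46, 68) [0.712  0.1647] [0.0257 0.0638] ang -44.3
(263, 104, 26, 139) [0.6561 0.039 ] [0.0222 0.1293] ang -19.5
(264, 0, 41, 29) [ 0.781 -0.013] [0.0323 0.0207] ang 70.6
```

Slat_a spans columns 263–289, rows 104–243, giving (0.6561, 0.0390) at −19.5°, 129 mm long. The offcut at (125,166) and the grinder at (320,12) are clear.

Request:
step_arm(
  series=[
    {"hand": 0.6, "translation": [0.26, 0.19, -2.5], "twist": 0},
    {"hand": 0.6, "translation": [0, 0, -4.5], "twist": 0},
    {"hand": 0.6, "translation": [0, 0, -4.5], "twist": 0},
    {"hand": 0.6, "translation": [0, 0, -4], "twist": 0},
    {"hand": 0.6, "translation": [0, 0, -2.5], "twist": 0},
    {"hand": 0.6, "translation": [0, 0, -1.5], "twist": 0},
    {"hand": 0.6, "translation": [0, 0, 0], "twist": 0},
    {"hand": 0.6, "translation": [0, 0, 0], "twist": 0},
  ],
)

```text
t: 8.95
eef_pos: [0.6575, 0.0415, 0.0329]
eef_rot: [0.986, -0.167, 0.001, -0.0]
wrist_force: [0.5, 0.3, 1.1]
grip_width: 0.6
```

Request:
step_arm(
  series=[
    {"hand": 0.6, "translation": [-0.1, -0.2, -0.3], "twist": 0},
    {"hand": 0.6, "translation": [0, 0, 0], "twist": 0},
    {"hand": 0.1, "translation": [0, 0, 0], "twist": 0},
    {"hand": 0.1, "translation": [0, 0, 0], "twist": 0},
    {"hand": 0.1, "translation": [0, 0, 0], "twist": 0},
    {"hand": 0.1, "translation": [0, 0, 0], "twist": 0},
    {"hand": 0.1, "translation": [0, 0, 0], "twist": 0},
  ],
)

```text
t: 9.65
eef_pos: [0.6565, 0.0384, 0.0296]
eef_rot: [0.986, -0.168, 0.001, -0.0]
wrist_force: [-0.5, -0.1, 5.2]
grip_width: 0.25
```

Request:
step_arm(
  series=[
    {"hand": 0.1, "translation": [0, 0, 3], "twist": 0},
    {"hand": 0.1, "translation": [0, 0, 4.5], "twist": 0},
    {"hand": 0.1, "translation": [0, 0, 4.5], "twist": 0},
    {"hand": 0.1, "translation": [-2.5, 2.8, 2], "twist": 5.5},
    {"hand": 0.1, "translation": [-2.5, 2.8, 0], "twist": 5.5},
    {"hand": 0.1, "translation": [-2.5, 2.8, 0], "twist": 5.5},
    {"hand": 0.1, "translation": [-2.5, 2.8, 0], "twist": 5.5},
    {"hand": 0.1, "translation": [-2.6, 2.8, 0], "twist": 5.5},
    {"hand": 0.1, "translation": [-2.6, 2.75, 0], "twist": 5.5},
    {"hand": 0.1, "translation": [0, 0, 0], "twist": 0},
  ],
)

```text
t: 10.65
eef_pos: [0.499, 0.2111, 0.1687]
eef_rot: [0.992, 0.124, -0.001, -0.001]
wrist_force: [0.6, 0.2, -0.8]
grip_width: 0.249
```

Request:
step_arm(
  series=[
    {"hand": 0.1, "translation": [0, 0, -3.5], "twist": 0},
    {"hand": 0.1, "translation": [0, 0, -3.5], "twist": 0},
    {"hand": 0.1, "translation": [0, 0, -1], "twist": 0},
    {"hand": 0.1, "translation": [0, 0, 0], "twist": 0},
    {"hand": 0.1, "translation": [0, 0, 0], "twist": 0},
  ],
)

```text
t: 11.15
eef_pos: [0.5047, 0.2062, 0.0898]
eef_rot: [0.993, 0.119, 0.001, -0.0]
wrist_force: [0.1, 0.6, -0.4]
grip_width: 0.245
```

Request:
step_arm(
  series=[
    {"hand": 0.1, "translation": [0, 0, -1], "twist": 0},
    {"hand": 0.1, "translation": [0, 0, -0.5], "twist": 0},
    {"hand": 0.1, "translation": [0, 0, -0.2], "twist": 0},
    {"hand": 0.1, "translation": [0, 0, 0], "twist": 0},
    {"hand": 0.1, "translation": [0, 0, 0], "twist": 0},
  ],
)

```text
t: 11.65
eef_pos: [0.504, 0.206, 0.072]
eef_rot: [0.993, 0.119, 0.0, -0.0]
wrist_force: [-0.3, -0.3, -0.5]
grip_width: 0.249
```

Request:
step_arm(
  series=[
    {"hand": 0.1, "translation": [0.05, 0, -0.15], "twist": 0},
    {"hand": 0.1, "translation": [0, 0, 0], "twist": 0},
    {"hand": 0.1, "translation": [0, 0, 0], "twist": 0},
  ],
)

```text
t: 11.95
eef_pos: [0.5043, 0.2061, 0.0716]
eef_rot: [0.993, 0.119, -0.0, 0.0]
wrist_force: [-3.5, -2.1, 9.3]
grip_width: 0.25
```

Seated, with 9 N of contact. I'll release, then rise to look from above the crib.

Request:
step_arm(
  series=[
    {"hand": 0.3, "translation": [0, 0, 0.1], "twist": 0},
    {"hand": 0.45, "translation": [0, 0, 0], "twist": 0},
    {"hand": 0.55, "translation": [0, 0, 0], "twist": 0},
    {"hand": 0.55, "translation": [0, 0, 0], "twist": 0},
    {"hand": 0.55, "translation": [0, 0, 2], "twist": 0},
    {"hand": 0.55, "translation": [0, 0, 4.5], "twist": 0},
    {"hand": 0.55, "translation": [0, 0, 4.5], "twist": 0},
    {"hand": 0.55, "translation": [0, 0, 4.5], "twist": 0},
    {"hand": 1, "translation": [0, 0, 3], "twist": 0},
    {"hand": 1, "translation": [0, 0, 0], "twist": 0},
  ],
)

```text
t: 12.95
eef_pos: [0.5068, 0.2075, 0.2613]
eef_rot: [0.993, 0.119, 0.005, -0.001]
wrist_force: [0.8, -0.8, 0.9]
grip_width: 0.867
```

```bash

python3 - <<'E'
from h import *
g=grab(['wrist']);pickle.dump(g,open('g5.pkl','wb'));save(g['wrist']['pixels'],'w5.png')
print(g['wrist']['pos'],g['wrist']['rot'],readout.get_obs()['joints'])
E
```

```text
[0.50681131 0.20751879 0.26128249] [ 9.92889541e-01  1.18942361e-01  4.70625493e-03 -9.62098795e-04] [ 0.11798066  0.25926108 -0.69534056  1.76823438  0.18062733  1.17373962
 -1.9627758 ]
```

View pics/w5.png

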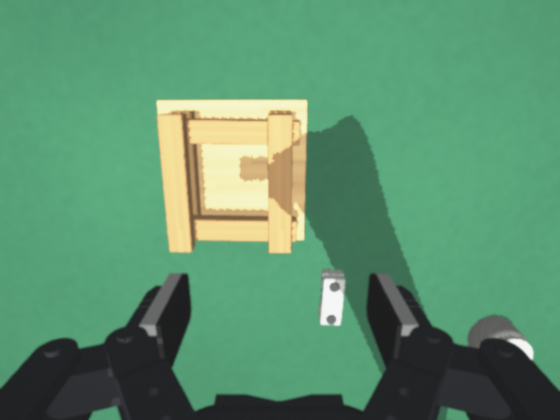

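```bash

python3 - <<'E'
from h import *
im=pickle.load(open('g5.pkl','rb'))['wrist']
u=np.array([.972,.2351]);v=np.array([-.2351,.972]);c=np.array([.4930,.2526])
F=onz(im,[(158,100.5),(307,100.5)],.006)[:,:2]
print('foot corners',[((p-c)@u).round(4).item() for p in F],[((p-c)@v).round(4).item() for p in F])
for S in ([(160,115),(182.5,115),(170,251.5),(192,251.5)],[(268,115),(292.5,115),(269.5,252.5),(292,252.5)]):
  S=onz(im,S,.060)[:,:2];a=[((p-c)@u).round(4).item() for p in S];b=[((p-c)@v).round(4).item() for p in S]
  print('slat',a,b,np.mean(a),np.mean(b))
save(cv2.resize(im['pixels'][90:265,145:325],None,fx=3.4,fy=3.4,interpolation=cv2.INTER_CUBIC),'c5.png')
# cassette from top0
t=pickle.load(open('g0.pkl','rb'))['top'];hsv=cv2.cvtColor(t['pixels'],cv2.COLOR_BGR2HSV)
m=cv2.inRange(hsv,(0,0,170),(180,60,255)); m=cv2.morphologyEx(m,cv2.MORPH_CLOSE,np.ones((5,5)))
for q in cv2.findContours(m,cv2.RETR_EXTERNAL,cv2.CHAIN_APPROX_NONE)[0]:
  x,y,w,h=cv2.boundingRect(q)
  if 340<x<410 and 180<y<260 and w>20:
    r=cv2.minAreaRect(onz(t,q.reshape(-1,2).astype(float),.072)[:,:2].astype(np.float32)); print('cassette',(x,y,w,h),r)
E
```

```text
foot corners [0.0743, 0.0739] [0.073, -0.075]
slat [0.0635, 0.0634, -0.0648, -0.0647] [0.0552, 0.0357, 0.0579, 0.0365] -0.0006499999999999943 0.046325000000000005
slat [0.0632, 0.0632, -0.0656, -0.0656] [-0.0378, -0.0589, -0.0383, -0.0599] -0.0011999999999999997 -0.048725000000000004
cassette (361, 194, 34, 52) ((0.49703601002693176, -0.24292868375778198), (0.04004926607012749, 0.12953616678714752), 66.31831359863281)
```

View pics/c5.png

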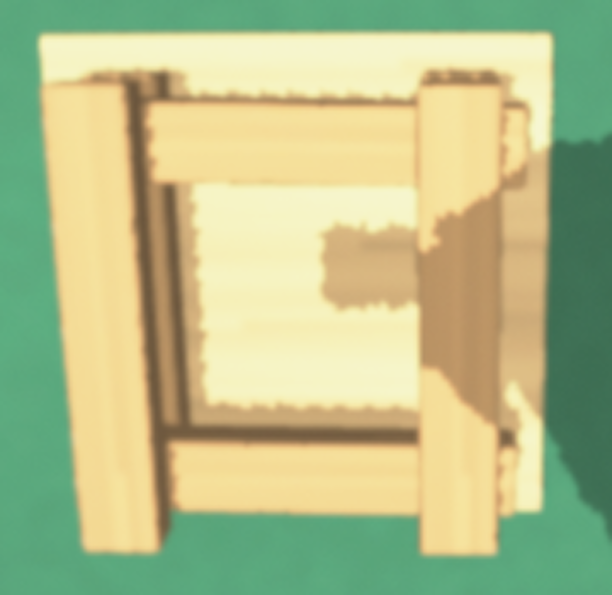

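Crib finished: the top slats read (−0.6, 46.3) and (−1.2, −48.7) mm, straight, with middle slats still in place. Now the cassette, at about (0.497, −0.243). I turn +141° rather than −39°, so that the last joint stays in range at the final pose.

Request:
step_arm(
  series=[
    {"hand": 1, "translation": [0, -2.6, 0], "twist": 8.3},
    {"hand": 1, "translation": [0, -2.6, 0], "twist": 8.3},
    {"hand": 1, "translation": [0, -2.6, 0], "twist": 8.3},
    {"hand": 1, "translation": [0, -2.6, 0], "twist": 8.3},
    {"hand": 1, "translation": [0, -2.6, 0], "twist": 8.3},
    {"hand": 1, "translation": [0, -2.6, 0], "twist": 8.3},
    {"hand": 1, "translation": [0, -2.6, 0], "twist": 8.3},
    {"hand": 1, "translation": [0, -2.6, 0], "twist": 8.3},
    {"hand": 1, "translation": [0, -2.6, 0], "twist": 8.3},
    {"hand": 1, "translation": [0, -2.6, 0], "twist": 8.3},
  ],
)

```text
t: 14.0
eef_pos: [0.5031, -0.0553, 0.2545]
eef_rot: [0.663, 0.749, -0.001, -0.001]
wrist_force: [-1.1, -0.0, -0.5]
grip_width: 0.999
```

Request:
step_arm(
  series=[
    {"hand": 1, "translation": [-0.2, -2.7, 0], "twist": 8.3},
    {"hand": 1, "translation": [-0.2, -2.7, 0], "twist": 8.3},
    {"hand": 1, "translation": [-0.2, -2.7, 0], "twist": 8.3},
    {"hand": 1, "translation": [-0.2, -2.7, 0], "twist": 8.3},
    {"hand": 1, "translation": [-0.2, -2.7, 0], "twist": 8.3},
    {"hand": 1, "translation": [0, -2.7, 0], "twist": 8.3},
    {"hand": 1, "translation": [0, -2.7, 0], "twist": 8.3},
    {"hand": 1, "translation": [0, 0, 0], "twist": 0},
    {"hand": 1, "translation": [0, 0, 0], "twist": 0},
  ],
)

```text
t: 14.9
eef_pos: [0.4933, -0.2431, 0.2545]
eef_rot: [0.22, 0.976, 0.001, -0.002]
wrist_force: [-0.6, 1.1, -0.7]
grip_width: 1.001
```

```bash

python3 - <<'E'
from h import *
g=grab(['wrist']);pickle.dump(g,open('g6.pkl','wb'));save(g['wrist']['pixels'],'w6.png')
print(g['wrist']['pos'],g['wrist']['rot'],readout.get_obs()['joints'])
E
```

```text
[ 0.49333779 -0.24312488  0.25453075] [ 0.2195361   0.97560267  0.0009937  -0.00153336] [ 1.02100417  0.29046212 -0.77689147  1.75733146  0.2166214   1.18501703
  1.31256843]
```

View pics/w6.png

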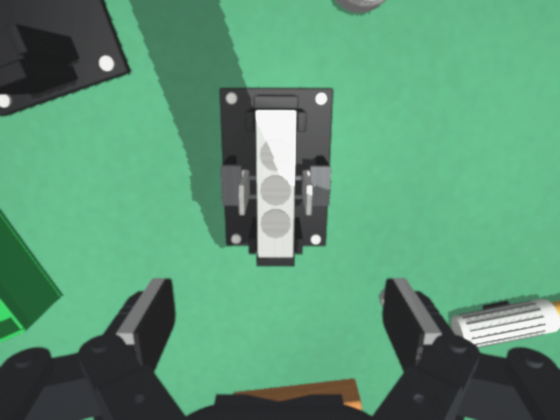

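The wrist view shows the dock with base corners at (220,89), (333,89), (227,245) and (326,244). The white plate covers columns 255–297 and rows 110–258, and the catch blades are at (243,191) and (308,191).

```bash

python3 - <<'E'
from h import *
im=pickle.load(open('g6.pkl','rb'))['wrist']
hsv=cv2.cvtColor(im['pixels'],cv2.COLOR_BGR2HSV)
m=cv2.inRange(hsv,(0,0,150),(180,60,255));
L=[];R=[];
for r in range(115,255):
    x=np.flatnonzero(m[r,247:304])+247
    L.append((x[0]-.5,r));R.append((x[-1]+.5,r))
for n,p in(('L',L),('R',R)):
    P=onz(im,p,.072)[:,:2].astype(np.float32);v=cv2.fitLine(P,cv2.DIST_HUBER,0,.01,.01).ravel();print(n,v[2:].round(4),np.degrees(np.arctan2(v[1],v[0])).round(2))
C=onz(im,[(255,110.5),(297,110.5),(257,258),(295,258)],.072)[:,:2]
print(C.round(4),C.mean(0),np.linalg.norm(C[0]-C[2]),np.linalg.norm(C[0]-C[1]))
D=onz(im,[(220,89),(333,89),(227,245),(326,244)],.006)[:,:2]
print(D.round(4),D.mean(0),np.linalg.norm(D[0]-D[1]),np.linalg.norm(D[0]-D[2]))
d=D[0]+D[1]-D[2]-D[3];print(np.degrees(np.arctan2(d[1],d[0])))
a=cv2.resize(im['pixels'][75:280,190:365],None,fx=2.9,fy=2.9,interpolation=cv2.INTER_CUBIC);save(a,'c6.png')
print(np.degrees(2*np.arctan2(im['rot'][1],im['rot'][0])))
# catches tops z=.106
B=onz(im,[(243,172),(308,172),(244,213),(310,213)],.106)[:,:2]; print('catch',B.round(4),B.mean(0))
E
```

```text
L [ 0.4847 -0.2594] -25.48
R [ 0.5147 -0.2382] -26.14
[[ 0.4281 -0.2326]
 [ 0.4425 -0.2021]
 [ 0.5458 -0.2893]
 [ 0.5607 -0.258 ]] [ 0.49428413 -0.24549944] 0.13071452694787028 0.03376650405319997
[[ 0.3972 -0.2593]
 [ 0.4439 -0.1609]
 [ 0.5449 -0.3297]
 [ 0.5906 -0.2309]] [ 0.49416715 -0.24520115] 0.10889654971099434 0.16362769963556198
154.50080252699618
154.63638185065867
catch [[ 0.4634 -0.258 ]
 [ 0.4844 -0.214 ]
 [ 0.4927 -0.2722]
 [ 0.5148 -0.2258]] [ 0.48882018 -0.24249621]
```

View pics/c6.png

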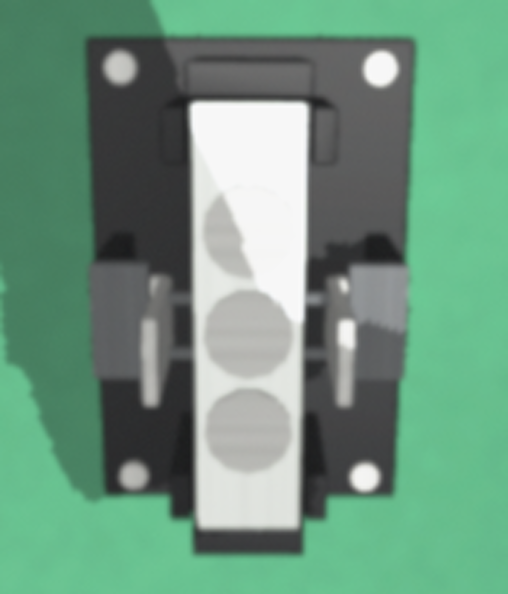

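```bash

python3 - <<'E'
from h import *
im=pickle.load(open('g6.pkl','rb'))['wrist']
B=onz(im,[(241.7,185),(309.3,185),(241.7,215),(309.3,215)],.106)[:,:2]; print('catch',B.round(4),B.mean(0),np.linalg.norm(B[0]-B[1]),np.linalg.norm(B[0]-B[2]))
E
```

```text
catch [[ 0.4719 -0.2635]
 [ 0.494  -0.2172]
 [ 0.4934 -0.2746]
 [ 0.5161 -0.227 ]] [ 0.49385822 -0.24555075] 0.05132160445903765 0.02414910310218209
```

Everything agrees on (0.4941, −0.2455) at −25.6°: base 109 x 164 mm, plate 131 x 33 mm, blades 51.3 mm apart and 24 mm wide. Descending with the hand fully open.

Request:
step_arm(
  series=[
    {"hand": 1, "translation": [0.08, -0.24, -2], "twist": -0.2},
    {"hand": 1, "translation": [0, 0, -4], "twist": 0},
    {"hand": 1, "translation": [0, 0, -3.5], "twist": 0},
    {"hand": 1, "translation": [0, 0, -2], "twist": 0},
    {"hand": 1, "translation": [0, 0, 0], "twist": 0},
    {"hand": 1, "translation": [0, 0, 0], "twist": 0},
  ],
)

```text
t: 15.55
eef_pos: [0.4956, -0.2443, 0.1417]
eef_rot: [0.219, 0.976, 0.0, 0.0]
wrist_force: [0.3, 0.7, 1.2]
grip_width: 1.002
```

Request:
step_arm(
  series=[
    {"hand": 1, "translation": [-0.15, -0.1, -2], "twist": 0},
    {"hand": 1, "translation": [0, 0, -1.5], "twist": 0},
    {"hand": 1, "translation": [0, 0, -0.8], "twist": 0},
    {"hand": 1, "translation": [0, 0, 0], "twist": 0},
    {"hand": 1, "translation": [0, 0, 0], "twist": 0},
  ],
)

```text
t: 16.05
eef_pos: [0.4941, -0.2465, 0.0988]
eef_rot: [0.22, 0.976, 0.0, 0.0]
wrist_force: [0.0, -1.2, -0.3]
grip_width: 1.001
```

Request:
step_arm(
  series=[
    {"hand": 0.7, "translation": [0, 0.08, 0], "twist": 0},
    {"hand": 0.65, "translation": [0, 0, 0], "twist": 0},
    {"hand": 0.6, "translation": [0, 0, 0], "twist": 0},
    {"hand": 0.5, "translation": [0, 0, 0], "twist": 0},
    {"hand": 0.4, "translation": [0, 0, 0], "twist": 0},
    {"hand": 0.3, "translation": [0, 0, 0], "twist": 0},
    {"hand": 0.3, "translation": [0, 0, 0], "twist": 0},
    {"hand": 0.3, "translation": [0, 0, 0], "twist": 0},
  ],
  grip_force=50,
)

```text
t: 16.85
eef_pos: [0.4943, -0.2463, 0.1005]
eef_rot: [0.22, 0.975, -0.001, 0.001]
wrist_force: [-3.9, 0.2, 13.1]
grip_width: 0.48
```

```bash

python3 - <<'E'
from h import *
g=grab(['wrist','scene']);save(cv2.resize(g['wrist']['pixels'],(800,600)),'w7.png')
save(cv2.resize(g['scene']['pixels'][170:330,140:310],None,fx=3.7,fy=3.7,interpolation=cv2.INTER_CUBIC),'s7.png')
o=readout.get_obs();print(o['grip_width']*85,o['eef_pos'],o['wrist_force'])
E
```

```text
41.10210080820842 [ 0.4943096  -0.24629523  0.10053753] [-3.779002    0.92327688 14.08933399]
```

View pics/w7.png

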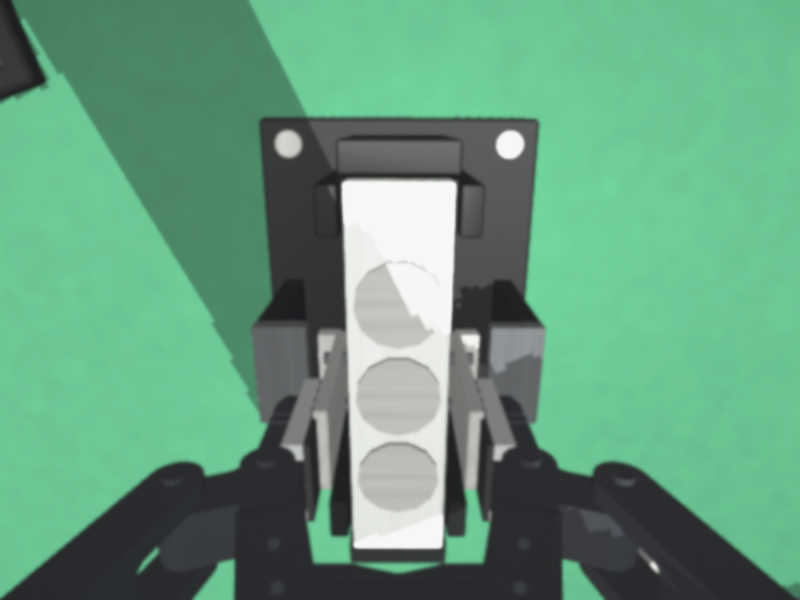

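View pics/s7.png

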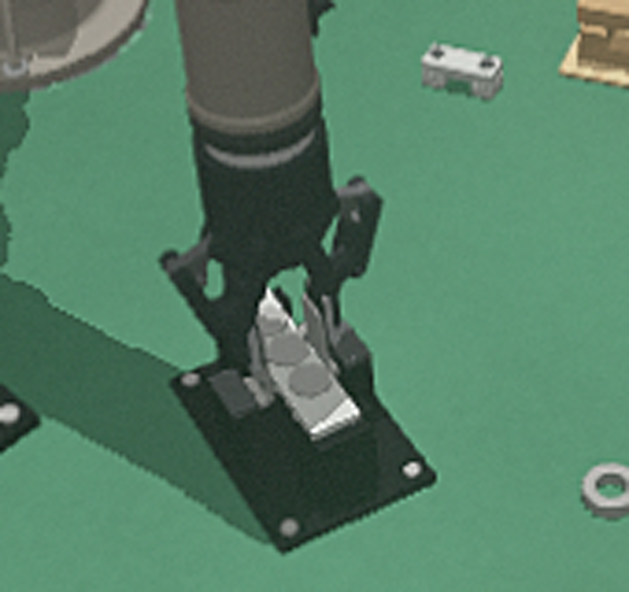

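The pads lie flat on both blades and the opening reads 41 mm, so both catches are home. The 13 N upward push comes from the pads swinging forward as they close. Lifting slowly at first.

Request:
step_arm(
  series=[
    {"hand": 0.3, "translation": [0, 0, 0.3], "twist": 0},
    {"hand": 0.3, "translation": [0, 0, 0.5], "twist": 0},
    {"hand": 0.3, "translation": [0, 0, 0.7], "twist": 0},
    {"hand": 0.3, "translation": [0, 0, 0], "twist": 0},
  ],
  grip_force=60,
)

```text
t: 17.35
eef_pos: [0.494, -0.2458, 0.114]
eef_rot: [0.22, 0.975, -0.0, 0.001]
wrist_force: [-0.2, -0.6, -3.5]
grip_width: 0.47
```

Wrist load is −3.5 N, the cassette's weight, so it is free of the lips. Continuing straight up.

Request:
step_arm(
  series=[
    {"hand": 0.3, "translation": [0, 0, 1], "twist": 0},
    {"hand": 0.3, "translation": [0, 0, 1.5], "twist": 0},
    {"hand": 0.3, "translation": [0, 0, 1.5], "twist": 0},
    {"hand": 0.3, "translation": [0, 0, 2], "twist": 0},
    {"hand": 0.3, "translation": [0, 0, 2], "twist": 0},
    {"hand": 0.3, "translation": [0, 0, 1.5], "twist": 0},
    {"hand": 0.3, "translation": [0, 0, 0.5], "twist": 0},
    {"hand": 0.3, "translation": [0, 0, 0], "twist": 0},
  ],
)

```text
t: 18.15
eef_pos: [0.4941, -0.2459, 0.2143]
eef_rot: [0.22, 0.975, -0.0, 0.001]
wrist_force: [-0.4, 0.3, -4.1]
grip_width: 0.472
```

```bash

python3 - <<'E'
from h import *
g=grab(['wrist','scene']);pickle.dump(g,open('g8.pkl','wb'));save(g['wrist']['pixels'],'w8.png')
save(cv2.resize(g['scene']['pixels'][100:330,100:340],None,fx=2.6,fy=2.6,interpolation=cv2.INTER_CUBIC),'s8.png')
o=readout.get_obs();print(o['eef_pos'],o['wrist_force'],o['joints'])
E
```

```text
[ 0.49303279 -0.24565332  0.21267928] [ 0.19924139  0.0732255  -3.07201504] [ 1.00941351  0.33322471 -0.76463812  1.80752039  0.25608878  1.10417479
  1.28236728]
```

View pics/w8.png

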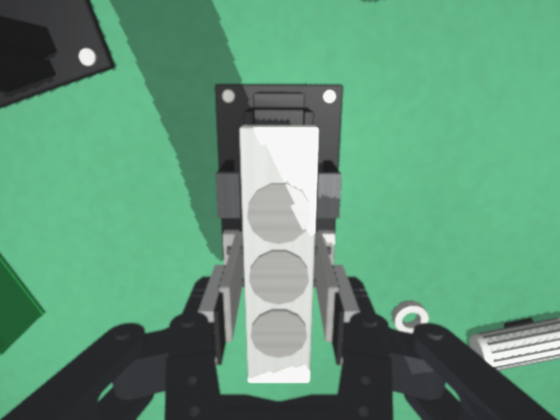

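View pics/s8.png

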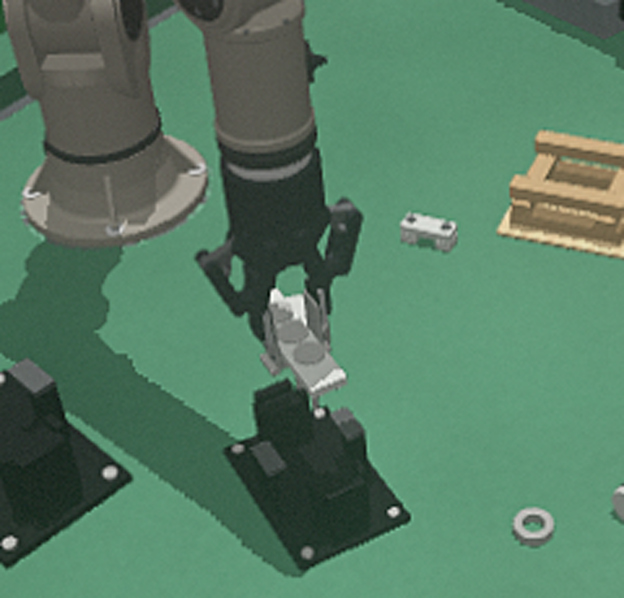

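The cassette hangs level. The plate edges sit at the same pixels relative to the gripper as when docked, and the stems are clear of the dock. Carrying it to the crib while turning −51°.

Request:
step_arm(
  series=[
    {"hand": 0.3, "translation": [0, 1, 0.3], "twist": -1},
    {"hand": 0.3, "translation": [0, 2, 0.3], "twist": -2},
    {"hand": 0.3, "translation": [0, 2.8, 0], "twist": -2.7},
    {"hand": 0.3, "translation": [0, 2.8, 0], "twist": -2.8},
    {"hand": 0.3, "translation": [0, 2.8, 0], "twist": -2.8},
    {"hand": 0.3, "translation": [0, 2.8, 0], "twist": -2.8},
    {"hand": 0.3, "translation": [0, 2.8, 0], "twist": -2.8},
    {"hand": 0.3, "translation": [0, 2.8, 0], "twist": -2.8},
    {"hand": 0.3, "translation": [0, 2.8, 0], "twist": -2.8},
    {"hand": 0.3, "translation": [0, 2.8, 0], "twist": -2.8},
  ],
)

```text
t: 19.25
eef_pos: [0.4927, 0.0103, 0.2189]
eef_rot: [0.429, 0.903, -0.0, -0.001]
wrist_force: [0.2, 0.4, -3.3]
grip_width: 0.467
```

Request:
step_arm(
  series=[
    {"hand": 0.3, "translation": [0, 2.8, 0], "twist": -2.8},
    {"hand": 0.3, "translation": [0, 2.8, 0], "twist": -2.8},
    {"hand": 0.3, "translation": [0, 2.8, 0], "twist": -2.8},
    {"hand": 0.3, "translation": [0, 2.8, 0], "twist": -2.8},
    {"hand": 0.3, "translation": [0, 2.8, 0], "twist": -2.8},
    {"hand": 0.3, "translation": [0, 2.8, 0], "twist": -2.8},
    {"hand": 0.3, "translation": [0, 2.5, 0], "twist": -2.8},
    {"hand": 0.3, "translation": [0, 2, 0], "twist": -2.7},
    {"hand": 0.3, "translation": [0, 1.5, 0], "twist": -2},
    {"hand": 0.3, "translation": [0, 1, 0], "twist": -1},
  ],
)

```text
t: 20.25
eef_pos: [0.4921, 0.2485, 0.2188]
eef_rot: [0.615, 0.788, -0.0, -0.001]
wrist_force: [-0.2, -0.2, -3.0]
grip_width: 0.469
```

Request:
step_arm(
  series=[
    {"hand": 0.3, "translation": [0, 0, 0], "twist": 0},
    {"hand": 0.3, "translation": [0, 0, 0], "twist": 0},
    {"hand": 0.3, "translation": [0, 0, 0], "twist": 0},
  ],
)

```text
t: 20.55
eef_pos: [0.4935, 0.2453, 0.219]
eef_rot: [0.616, 0.788, -0.001, 0.0]
wrist_force: [0.7, -0.7, -3.2]
grip_width: 0.471
```

Request:
step_arm(
  series=[
    {"hand": 0.3, "translation": [0, 0.4, -0.8], "twist": -0.4},
    {"hand": 0.3, "translation": [0, 0.3, -1], "twist": 0},
    {"hand": 0.3, "translation": [0, 0, -1], "twist": 0},
    {"hand": 0.3, "translation": [0, 0, -0.7], "twist": 0},
    {"hand": 0.3, "translation": [0, 0, -0.2], "twist": 0},
    {"hand": 0.3, "translation": [0, 0, 0], "twist": 0},
    {"hand": 0.3, "translation": [0, 0, 0], "twist": 0},
    {"hand": 0.3, "translation": [0, 0, 0], "twist": 0},
  ],
)

```text
t: 21.35
eef_pos: [0.494, 0.2534, 0.1828]
eef_rot: [0.619, 0.786, 0.0, 0.0]
wrist_force: [-0.2, 0.0, -3.3]
grip_width: 0.472
```

```bash

python3 - <<'E'
from h import *
g=grab(['wrist','scene','top']);pickle.dump(g,open('g9.pkl','wb'));save(g['wrist']['pixels'],'w9.png');save(g['top']['pixels'],'t9.png')
save(cv2.resize(g['scene']['pixels'][70:230,240:400],None,fx=3.7,fy=3.7,interpolation=cv2.INTER_CUBIC),'s9.png')
o=readout.get_obs();print(o['eef_pos'],o['eef_rot'],o['wrist_force'],o['joints'],o['grip_width'])
E
```

```text
[0.49384905 0.25334707 0.18269335] [6.18619892e-01 7.85690311e-01 3.33764530e-04 2.30617421e-04] [ 0.40149141 -0.56129226 -3.2723422 ] [ 0.10559365  0.39023235 -0.81937236  1.83058722  0.32470088  1.05967729
 -0.60087437] 0.46996527379324243
```

View pics/w9.png

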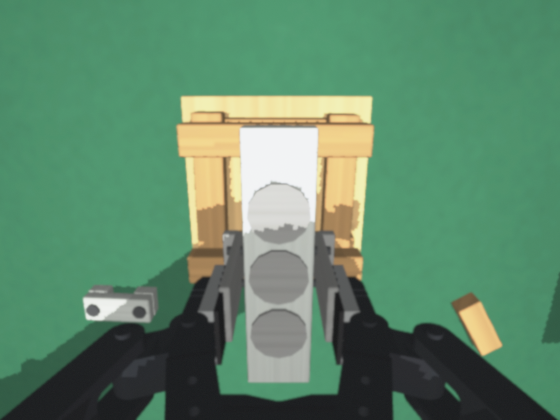

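View pics/s9.png

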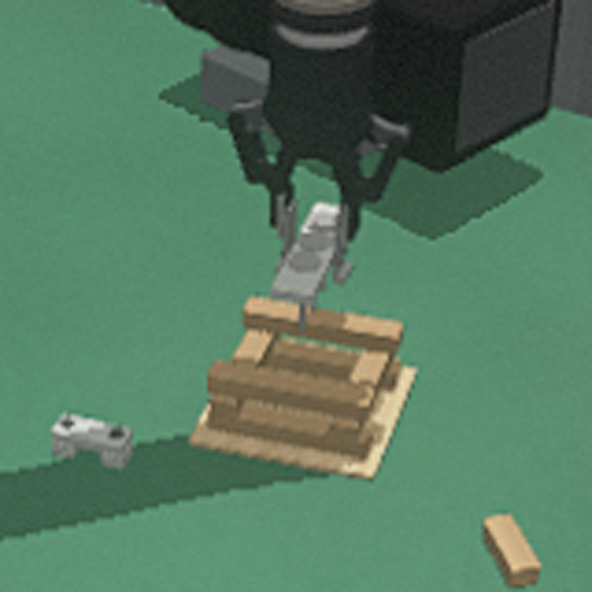

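View pics/t9.png

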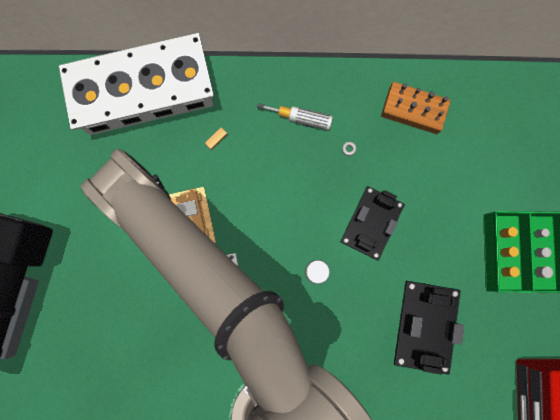

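```bash

python3 - <<'E'
from h import *
g=pickle.load(open('g9.pkl','rb'));im=g['wrist']
u=np.array([.972,.2351]);v=np.array([-.2351,.972]);c=np.array([.4930,.2526])
for z in (.149,.154,.159):
  C=onz(im,[(240,126.5),(318,126.5),(248,382),(310,382)],z)[:,:2]
  d=C[0]+C[1]-C[2]-C[3]
  print(z,'len',(np.linalg.norm(d)/2).round(4),'w',np.linalg.norm(C[0]-C[1]).round(4),np.linalg.norm(C[2]-C[3]).round(4),'off',((C.mean(0)-c)@u).round(4),((C.mean(0)-c)@v).round(4),np.degrees(np.arctan2(d[1],d[0])).round(2))
S=onz(im,[(178,125),(373,125)],.06)[:,:2];print('top slat ends',(S-c)@u,(S-c)@v)
# stem tip in scene: middle/visible one at crop (303,325)
s=g['scene'];px=(240+303/3.7,70+325/3.7)
for k in(-.045,-.0375,-.035,0,.035,.0375,.045): print(k,proj(s,[*(c+k*v),.096]).round(1),end=' ')
print('seen tip',px)
E
```

```text
0.149 len 0.1336 w 0.0323 0.0331 off 0.0015 -0.0005 103.56
0.154 len 0.1293 w 0.0313 0.0321 off 0.0014 0.0022 103.56
0.159 len 0.125 w 0.0302 0.031 off 0.0014 0.0048 103.56
top slat ends [-0.06423096  0.06336323] [0.05837393 0.05818882]
-0.045 [[318.9 161.4]] -0.0375 [[319.6 159.9]] -0.035 [[319.9 159.5]] 0 [[323.1 153. ]] 0.035 [[326.2 146.7]] 0.0375 [[326.4 146.3]] 0.045 [[327.1 144.9]] seen tip (321.8918918918919, 157.83783783783784)
```

Plate length comes out at 130 mm for an underside height of about 143 mm, so the stem tips are near 95 mm, about 35 mm above the slats. It is offset (1.4, 2) mm from the crib centre with yaw 103.56°, against 103.6° wanted. Handing in.

```bash

python3 - <<'E'
from h import *
o=readout.get_obs();print(o['t'],abs(o['joint_vel']).max(),o['wrist_force'],o['grip_width'])
print(job.hand_in())
E
```

```text
21.5 0.001892196668655582 [ 0.40149141 -0.56129226 -3.2723422 ] 0.46996527379324243
the job is handed in; nothing more can be done
None
```

The job is done and handed in at 21.5 s, with the cassette held level and still above the middle of the finished crib. `hand_in` reports no verdict, so what follows is from my own checks.

- **Crib:** I laid both loose slats as the third layer and let go of them. Measured in the foot's axes, their centres are at about (−1, +46…47) and (−1, −49) mm, against the ±48 mm asked. In the close-up the middle pair is still in place.
- **Cassette:** I squeezed both catches home and drew it straight up from the 110 x 166 mm dock; the larger empty dock was the lookalike.
    - **Grip:** the opening reads about 40 mm, below the 44 mm given for fully pressed. I put that down to the opening reading low, since the 22 mm slats read about 21 mm. The wrist carries 3.3 N, about the cassette's weight.
    - **Position:** it is about 1.4 and 2 mm off the crib's centre. Its long side runs across the top slats to within 0.1°.
    - **Clearance:** the stem tips are about 35 mm above the slats.
    - **Stillness:** the fastest joint was moving at 0.002 rad/s.
- **Other things on the bench:** in the last top view nothing visible had moved. The arm hides part of the crib and the bearing cap there, but both look undisturbed in the other two views.

The measured tool position sometimes differed from the commanded one by up to about 3 mm, so I corrected it before each grasp and placing. No check failed.

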